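# Lock the ribbon reel on its spindle with the linchpin

## Task

Keep the reel from running off its stand: take the steel linchpin out of the wooden block, find the hole near the free end of the square spindle and push the pin straight down until its shoulder rests on the spindle, then swing its wire ring down past the spindle's end until it stops beneath the spindle, and let go. Work gently: never press on the stand with more than 40 N, with the pin or with the gripper, and leave the thread cone, the pressing weight and the tin where they are.

Things in the scene. Friction and masses are not known exactly. Their poses are not given: they have to be found in the camera images.
- ring (a joint): Angle of the pin's wire ring: 0 = level, out to the pin's -y; negative = raised; grows as it swings down; pi/2 = hanging straight down, its stop, fully over. Starts at -0.65 to -0.2 (upper stop -0.8). Stiff, stays where left: 1.5 N at the bar moves it. With the pin home and the ring on the free-end side it clears the spindle's end and comes to lie under the spindle.
- ring_bar (a point): Middle of the ring's cross bar, 46 mm from the hinge. The ring is a U of 4 mm steel wire, 38 mm wide between the centres of its arms; the bar runs along the pin's x.
- hole (a point): Mean place of the mouth of the vertical hole in the spindle's top face, 112 mm above the table; z up, -y towards the spindle's free end. The spindle has end float, so the real hole (11 mm, right through) lies up to 7 mm to either side of this point along y: find it by feel or sight. The free end is 12 mm beyond the real hole. The washer on the +y side is 47 mm from this point.
- block: Fixed block of plain wood, 70 mm (x) by 60 mm (y), 55 mm high, with a loose 15 mm hole 45 mm deep in its middle, in which the linchpin stands, its shoulder on the block's top. Origin at the centre of its underside.
- cone: Bystander: thread cone, 60 mm across, 90 mm high; origin at the centre of its underside.
- weight: Bystander: dark steel pressing weight with a knob, 72 mm across, 48 mm high; origin at the centre of its underside.
- tin: Bystander: aluminium tin, 64 mm across, 50 mm high; origin at the centre of its underside.
- pin_grip (a point): Centre of the linchpin's upright grip stem, on the pin's axis: flats 16 mm apart along x (grasp these), 14 mm along y; stem top 13 mm above this point, stem foot 21 mm below. z is up along the pin; the ring is on the -y side. The shoulder's underside is 35 mm below this point, the pin's tip 75 mm below.
- pin: Loose steel linchpin, 0.10 to 0.17 kg, standing in the block. Origin on its axis at the flat underside of its shoulder (24 mm along x; y from -14 to 12 mm; 14 mm high). Below it the round pin: 9 mm thick, 40 mm long, its last 3 mm tapering to 7 mm. The grip stem stands above. The ring's hinge runs along x at y = -6 mm, z = 8 mm.
- stand: Fixed reel stand, grey steel, origin on the table 50 mm to the +y of hole. Its level spindle, 24 mm square steel, points to -y; the reel on it is 90 mm across. The spindle slides endways only under 12 N or more. A sprung ball in the hole, from 9 mm below the top, resists the pin with 3 to 10 N until it is home. Below the spindle's end there is free space down to the table.

How it is judged:
By the outcome, as a careful person would: the job done as asked, in the order asked, and still so for the second after the job is handed in, with the robot touching nothing.
It also fails if it takes over 72 s, if anything falls off the work surface, if the arm or the gripper's body presses on something with over 40 N, if the wrist force passes 120 N, or if a joint passes its speed limit or range.

## Robot

A 6-joint arm with a two-finger parallel gripper is mounted at the origin on the work surface. World frame = base frame: x ahead of the robot, y to its left, z up, the work surface at z = 0. Lengths are in m, angles in degrees, forces in N, time in s.
With the tool pointing down it reaches from about 0.35 to 0.875 m from the base axis. Payload 4.2 kg.
Tool frame: the origin (TCP) lies on the centre line of the jaws, within the pads' length; the fingertips stand 8 mm ahead of it and the grasp point (between the pads) lies 11 mm behind it; z points along the fingers, y is the direction in which the jaws open and shut (so a half turn about z gives the same grasp; the last joint's range is limited). The gripper opens to 87 mm and grips with 3 to 60 N. Pads are 19 mm wide; open, the fingers measure 117 mm over their backs; the gripper's body (75 mm by 190 mm) begins 51 mm behind the grasp point.
Start: joints at [-61.673, 22.042, 0.453, 0, -68.411, -14.817], TCP at [0.146, -0.608, 0.231] pointing down, gripper open.
Joint ranges: [-179.83, 179.83], [-69.29, 118.12], [-61.27, 80.66], [-181.25, 117.63], [-171.15, -9.14], [-177.46, 177.46]. Speed limits (degrees/s): [159.86, 159.86, 180, 180, 180, 180].

## Interface

Orientations are given as [roll, pitch, yaw] about the fixed x, y, z axes, in that order (R = Rz(yaw) Ry(pitch) Rx(roll)).
In Python, from plant import robot gives the robot as it stands. Calls block until the motion is done:
- robot.reach(position, orientation): joint-space move of the TCP to a pose.
- robot.move_linear(position, feed=0.15, orientation=None): straight line of the TCP; orientation=None keeps the orientation; feed is the mean speed in m/s.
- robot.move_joints(angles): joint-space move.
- robot.move_gripper(opening, grasp_force=None): opening from 0.0 (shut) to 1.0 (fully open); grasp_force is the grip in N (None keeps the last); returns when the fingers have stopped.
- robot.pause(seconds).
- robot.inverse_kinematics(position, orientation): joint angles nearest the present ones, or None.
- robot.sense(): the state.
- robot.get_image(name): name is "scene" or "top" or "wrist"; returns (picture, depth): 480x640x3 uint8, red, green, blue; 480x640 float32, m along the optical axis (not along the pixel's ray), 0 where there is no reading.
- robot.camera_params(name): a dict with "fx", "fy", "cx", "cy" (pixels), "rvec" (rotation vector, rad) and "tvec" (3), from world to camera coordinates, as OpenCV has them; the wrist camera has in their place "hand_eye" (4x4, takes a point from camera to tool coordinates, whose origin is the TCP and whose axes are the flange's). Camera axes: x right, y down, z forward; pixel columns grow to the right and rows downward; lengths in m; the calibration is good to about 2 mm. A picture is of the moment at which its call begins: read the wrist's pose just before it. camera_params takes no time and is no camera call.
A pose or a line that the arm cannot do raises robot.IKError and nothing moves.
- robot.close_job(): hands the job in, once; it reports no verdict.
The state is a dict: "time_s": time; "joints": joint angles; "qd": joint speeds; "joint_torque": joint torques, N m; "ee_pos": TCP position; "ee_rot": TCP orientation; "wrist_force": force on the tool from outside, world axes, zero at the start; "torque": the same for the moment, N m; "opening": opening from 0.0 (shut) to 1.0 (fully open).
Only numpy, scipy, OpenCV 4.12 (cv2) and the standard library are available. Lean on these libraries where they do the work, as an engineer would, in place of code of your own. Each camera call takes 0.05 s, during which the arm holds its last target.

## Working session

There is one attempt and no reset: what is moved stays moved. The work goes in short steps, each a Python script; the robot and the scene stay as the last script left them, time stands still between calls to the robot, and variables do not carry over. Pictures are saved under pics/ and viewed, and the job is handed in when it is done.

```bash
ls; mkdir -p pics; python3 - <<'E'
from plant import robot
import cv2,numpy as np
s=robot.sense();print(s)
for n in("scene","top","wrist"):
    p,d=robot.get_image(n);cv2.imwrite(f"pics/{n}0.png",p[:,:,::-1]);np.save(f"pics/{n}0d.npy",d);print(n,robot.camera_params(n))
E
```

```text
pics
{'time_s': 0.0, 'joints': array([-6.16718538e+01,  2.20913811e+01,  3.81149121e-01, -3.01722086e-02,
       -6.84109309e+01, -1.48144253e+01]), 'qd': array([ 0.04123741, -0.00281626,  0.02160203, -0.06551855,  0.13049171,
       -0.04183834]), 'joint_torque': array([-3.94519129e-04, -3.90663528e+01,  1.87408894e+01,  4.22021672e+00,
        1.08807659e-02, -2.03558011e-04]), 'ee_pos': array([ 0.14591873, -0.6071347 ,  0.22945934]), 'ee_rot': array([ 1.79875695e+02, -3.88052519e-03, -1.66497406e+02]), 'wrist_force': array([-0.55252801, -0.22442948, -0.38229631]), 'torque': array([-0.01483793,  0.03552727, -0.00878363]), 'opening': 0.997605752933749}
scene {'fx': 519.3600898407507, 'fy': 519.3600898407507, 'cx': 326.0376954089045, 'cy': 245.7845738831854, 'rvec': array([ 1.53616653,  2.02069344, -0.81923677]), 'tvec': array([ 0.13995708, -0.3304095 ,  1.42420037])}
top {'fx': 500.6228455056823, 'fy': 500.6228455056823, 'cx': 314.50351684141066, 'cy': 237.8524322892355, 'rvec': array([ 2.1553125 , -2.05607371,  0.21714525]), 'tvec': array([-0.02654395,  0.605771  ,  0.86070739])}
wrist {'fx': 385.05265560528744, 'fy': 385.05265560528744, 'cx': 321.7315118765559, 'cy': 242.626568223078, 'hand_eye': array([[ 2.52859267e-04, -9.70066469e-01, -2.42839414e-01,
         6.68379776e-02],
       [ 9.99999790e-01,  3.90209656e-04, -5.17502852e-04,
         7.44409145e-04],
       [ 5.96770448e-04, -2.42839232e-01,  9.70066364e-01,
        -1.53479482e-01],
       [ 0.00000000e+00,  0.00000000e+00,  0.00000000e+00,
         1.00000000e+00]])}
```

View pics/scene0.png

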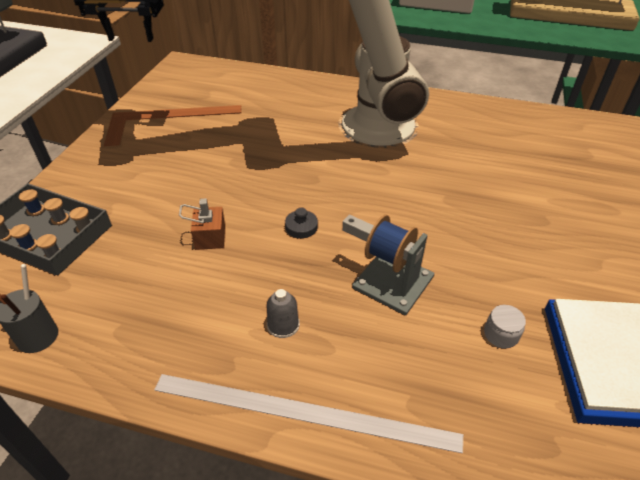

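View pics/top0.png

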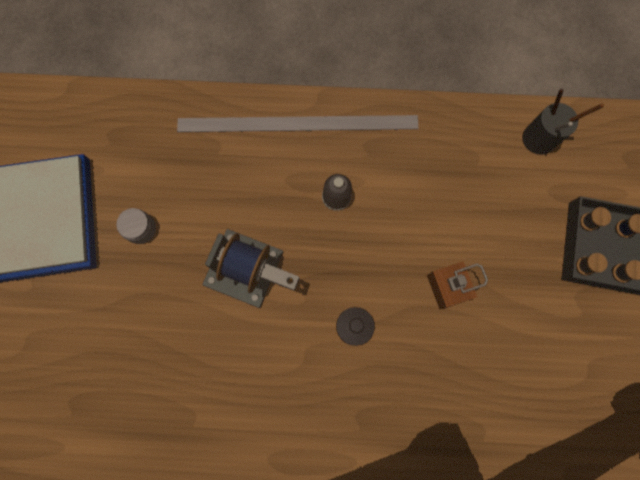

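View pics/wrist0.png

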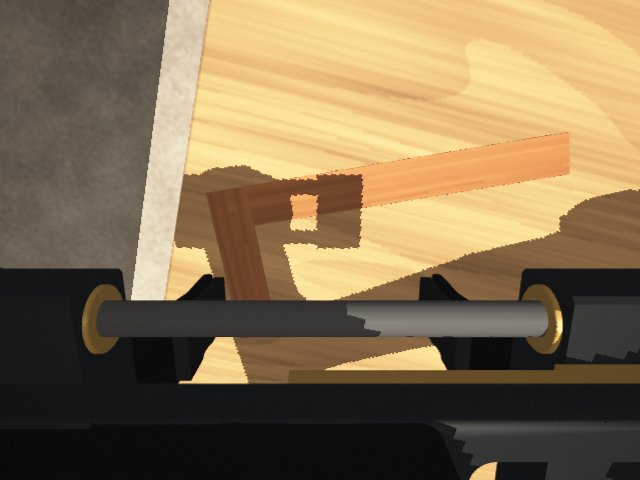

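The top view shows the reel stand at about (245,265), with its spindle ending near (300,283). The block with the pin and ring is at (457,283), the weight at (356,326), the cone at (337,190) and the tin at (133,225). I'll zoom in and compute positions.

```bash
cat > h.py <<'E'
import cv2,numpy as np
from scipy.spatial.transform import Rotation as R
def cam(robot,name,s=None):
    c=robot.camera_params(name)
    K=np.array([[c['fx'],0,c['cx']],[0,c['fy'],c['cy']],[0,0,1]])
    if name=='wrist':
        T=np.eye(4);T[:3,:3]=R.from_euler('xyz',s['ee_rot'],degrees=True).as_matrix();T[:3,3]=s['ee_pos']
        W=T@c['hand_eye']; return K,W[:3,:3],W[:3,3]
    Rm=cv2.Rodrigues(c['rvec'])[0]; return K,Rm.T,-Rm.T@c['tvec']
def ray(C,uv,z):
    K,Rw,o=C; d=Rw@np.linalg.inv(K)@np.array([uv[0],uv[1],1.]); return o+d*(z-o[2])/d[2]
def proj(C,p):
    K,Rw,o=C; q=K@(Rw.T@(np.asarray(p)-o)); return q[:2]/q[2]
def pts(C,d):
    K,Rw,o=C; v,u=np.mgrid[:d.shape[0],:d.shape[1]]
    q=np.stack([(u-K[0,2])/K[0,0]*d,(v-K[1,2])/K[1,1]*d,d],-1); return q@Rw.T+o
def crop(p,u,v,w,h,k,name):
    cv2.imwrite(name,cv2.resize(p[v:v+h,u:u+w],None,fx=k,fy=k,interpolation=cv2.INTER_NEAREST))
E
python3 - <<'E'
from plant import robot
from h import *
p=cv2.imread('pics/top0.png');crop(p,200,220,130,100,6,'pics/t_stand.png');crop(p,410,245,100,75,8,'pics/t_block.png')
C=cam(robot,'top');print(C[2])
d=np.load('pics/top0d.npy');P=pts(C,d)
for uv in [(60,380),(458,282),(440,290),(475,270),(485,275),(291,281),(300,284),(270,270),(356,326),(337,183),(133,225)]:print(uv,P[uv[1],uv[0]].round(4))
E
```

```text
[ 0.4115202  -0.00897019  0.96904642]
(60, 380) [0.3268 0.4641 0.0013]
(458, 282) [ 0.5321 -0.2523  0.0982]
(440, 290) [ 0.5216 -0.2308  0.0575]
(475, 270) [ 0.5704 -0.3124  0.0024]
(485, 275) [ 0.5487 -0.304   0.0852]
(291, 281) [ 0.5328  0.0446 -0.0035]
(300, 284) [0.5272 0.0265 0.0014]
(270, 270) [0.5359 0.0756 0.1111]
(356, 326) [ 0.4502 -0.0808  0.0458]
(337, 183) [ 0.7058 -0.0347  0.0904]
(133, 225) [0.618  0.3456 0.051 ]
```

View pics/t_stand.png

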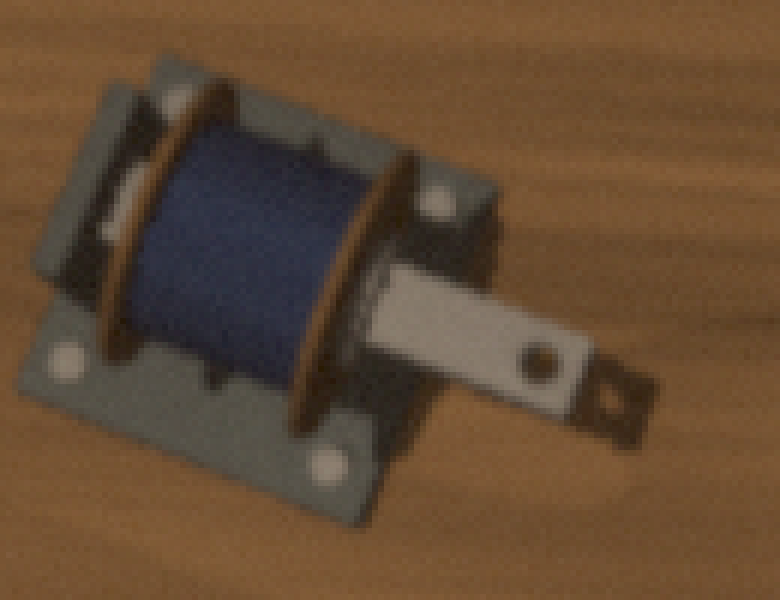

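View pics/t_block.png

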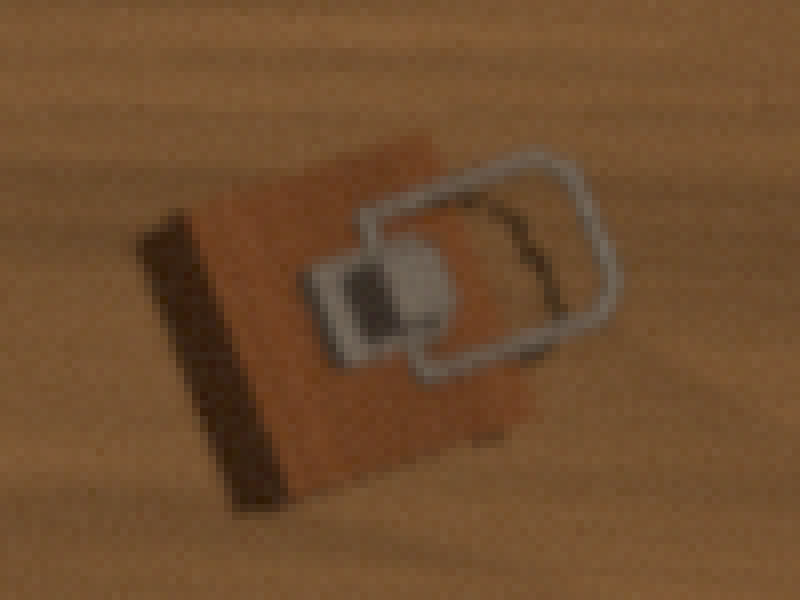

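```bash
python3 - <<'E'
from plant import robot
from h import *
C=cam(robot,'top')
t=lambda u,v:(200+(u+.5)/6-.5,220+(v+.5)/6-.5)
b=lambda u,v:(410+(u+.5)/8-.5,245+(v+.5)/8-.5)
H=ray(C,t(540,362),.112);print('hole',H)
e1=ray(C,t(592,338),.112);e2=ray(C,t(572,420),.112);print('end corners',e1,e2,np.linalg.norm(e1-e2),'mid->hole',np.linalg.norm((e1+e2)/2-H))
w=(ray(C,t(390,262),.112)+ray(C,t(368,340),.112))/2; m=(e1+e2)/2;d=m-w;print('spindle dir',np.degrees(np.arctan2(d[1],d[0])),np.linalg.norm(d))
s=ray(C,b(422,285),.103);print('stem top',s)
# block top corners z .055
q=[ray(C,b(*x),.055) for x in [(190,212),(428,132),(535,405),(285,500)]]
c=np.mean(q,0);print('block c',c)
for i in range(4):
    e=q[(i+1)%4]-q[i];print(np.linalg.norm(e),np.degrees(np.arctan2(e[1],e[0])))
for nm,uv in dict(weight=(356,326),cone=(337,183),tin=(133,225)).items():print(nm,ray(C,uv,.05))
r=[ray(C,b(*x),.085) for x in [(545,155),(615,305)]];print('bar',r)
S=cam(robot,'scene');p=cv2.imread('pics/scene0.png');crop(p,170,190,80,60,10,'pics/s_block.png');crop(p,330,200,80,60,10,'pics/s_sp.png')
print(proj(S,H),proj(S,s))
E
```

```text
hole [0.5201764  0.04076442 0.112     ]
end corners [0.5277939  0.02624541 0.112     ] [0.50399211 0.03067428 0.112     ] 0.024210325679304135 mid->hole 0.013028811799674196
spindle dir -108.3282313120553 0.06282529730181377
stem top [ 0.53496611 -0.2584739   0.103     ]
block c [ 0.53512021 -0.25791105  0.055     ]
0.0589139910246124 -68.85881807048226
0.06619653260283374 -159.3279630360208
0.06192510988555753 113.00801711193674
0.06830240332317956 18.186877900861518
weight [ 0.45006089 -0.08050758  0.05      ]
cone [ 0.71932353 -0.03591882  0.05      ]
tin [0.61822456 0.34601428 0.05      ]
bar [array([ 0.56802233, -0.29149522,  0.085     ]), array([ 0.53508492, -0.30624933,  0.085     ])]
[349.22247101 221.87599303] [200.91138191 201.94553395]
```

View pics/s_block.png

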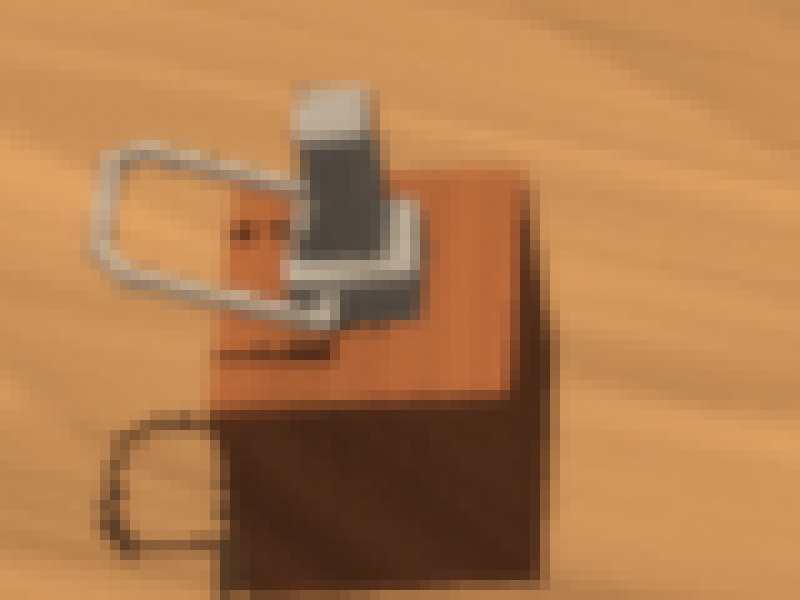

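View pics/s_sp.png

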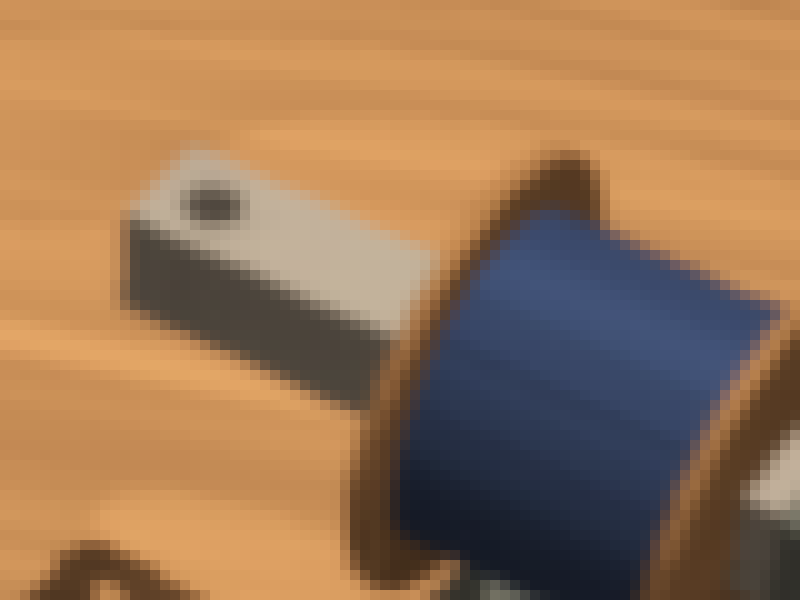

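```bash
python3 - <<'E'
from plant import robot
from h import *
def look(pos,yaw,n):
    robot.reach(pos,[180,0,yaw]);robot.pause(.3)
    s=robot.sense();p,d=robot.get_image('wrist');cv2.imwrite(f'pics/{n}.png',p[:,:,::-1]);np.save(f'pics/{n}d.npy',d)
    np.savez(f'pics/{n}.npz',ee_pos=s['ee_pos'],ee_rot=s['ee_rot'],f=s['wrist_force']);print(n,s['time_s'],s['ee_pos'],s['ee_rot'],s['joints'].round(1),s['wrist_force'])
look([.520,.041,.232],-107,'w_hole')
look([.535,-.2585,.223],-68,'w_pin')
E
```

```text
w_hole 3.1 [0.5200406  0.04072398 0.23196244] [ 1.79996889e+02 -1.72972900e-03 -1.07031953e+02] [ 22.3  11.9 -13.8  -0.  -64.3 -39.3] [-0.06685218  0.07652347 -0.90549128]
w_pin 4.6 [ 0.53530991 -0.25767953  0.22321255] [-1.79982715e+02 -9.75276162e-03 -6.79248111e+01] [-10.1  19.3  -4.7  -0.  -65.9  32.2] [0.23453689 0.62065471 0.25501839]
```

View pics/w_hole.png

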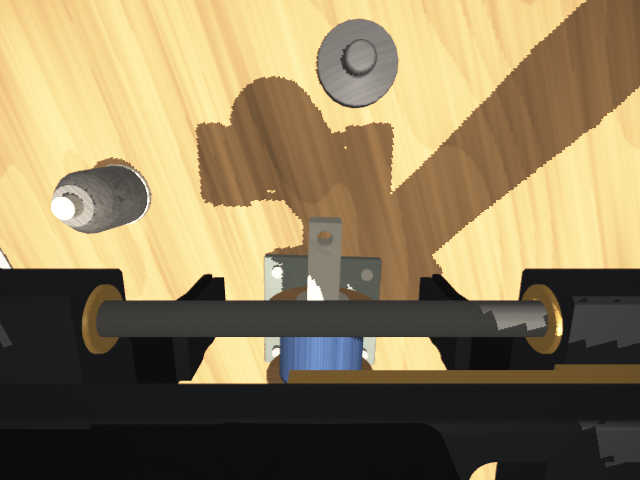

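View pics/w_pin.png

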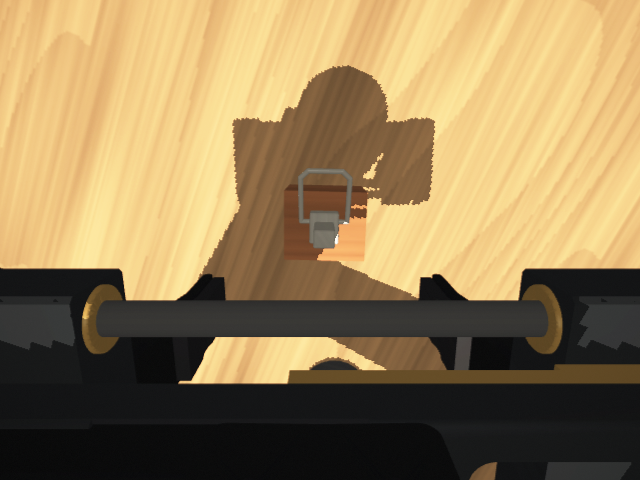

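The first wrist view shows the spindle pointing up the picture with its hole at about (324,237). The second shows the stem at about (323,235) with the ring above it, bar near row 171. I'll measure both more precisely.

```bash
python3 - <<'E'
import cv2
from h import *
crop(cv2.imread('pics/w_hole.png'),280,200,80,60,10,'pics/wh.png');crop(cv2.imread('pics/w_pin.png'),280,160,100,110,7,'pics/wp.png')
E
```

```text
(no output)
```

View pics/wh.png

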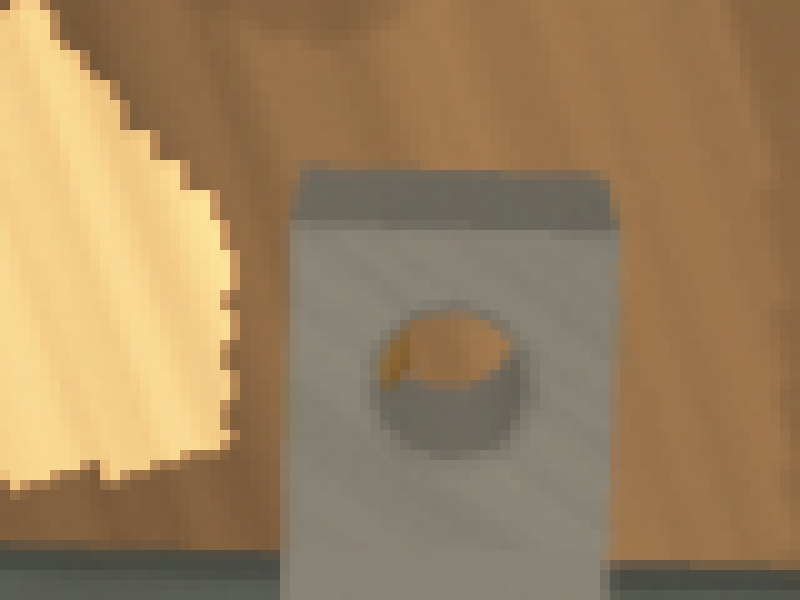

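View pics/wp.png

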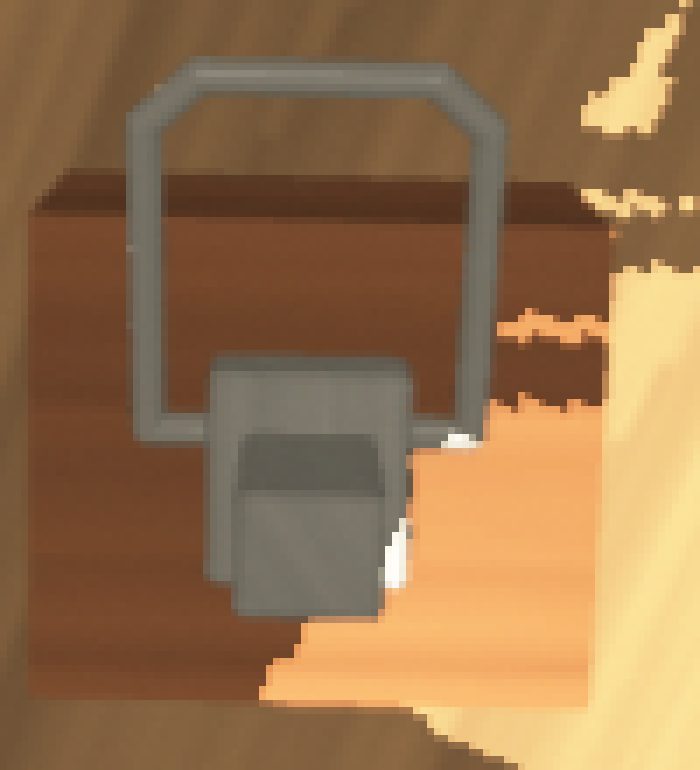

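```bash
python3 - <<'E'
from plant import robot
from h import *
def L(n):
    z=np.load(f'pics/{n}.npz');s={k:z[k] for k in z};return cam(robot,'wrist',s),s,np.load(f'pics/{n}d.npy')
C,s,d=L('w_hole');P=pts(C,d)
f=lambda u,v:(280+u/10-.5,200+v/10-.5)
print('top z',P[250,318],P[226,320])
H=ray(C,f(452,382),.112);print('hole',H)
a=[ray(C,f(*x),.112) for x in[(290,222),(618,232),(605,600),(281,600)]]
ang=lambda v:np.degrees(np.arctan2(v[1],v[0]))
print('edges',ang(a[0]-a[3]),ang(a[1]-a[2]),'end',ang(a[1]-a[0])-90,ang(a[0]-a[1])-90,np.linalg.norm(a[0]-a[1]),np.linalg.norm(a[2]-a[3]))
m=(a[0]+a[1])/2;print('end to hole',np.linalg.norm(m-H))
Rt=R.from_euler('xyz',s['ee_rot'],degrees=True).as_matrix();print('hole in tool',Rt.T@(H-s['ee_pos']))
C,s,d=L('w_pin');P=pts(C,d)
g=lambda u,v:(280+u/7-.5,160+v/7-.5)
print('stem z',P[238,322],P[242,326],P[235,324],'bar',P[171,320],P[171,330])
S=ray(C,g(309,554),.103);print('stem',S)
c=[ray(C,g(*x),.103) for x in[(240,492),(383,495),(382,615),(232,612)]]
print([np.linalg.norm(c[i]-c[(i+1)%4]) for i in range(4)],ang(c[1]-c[0])-90,ang(c[2]-c[3])-90)
zz=P[171,320][2]
b1=ray(C,g(195,75),zz);b2=ray(C,g(450,80),zz);print('bar',(b1+b2)/2,'dir',ang(b2-b1),ang(b1-b2))
sh=[ray(C,g(*x),.069) for x in[(212,362),(411,365),(405,580),(205,578)]];print('shoulder',[np.linalg.norm(sh[i]-sh[(i+1)%4]) for i in range(4)],(sh[0]+sh[1])/2,ang(sh[0]-sh[1]))
Bk=[ray(C,g(*x),.055) for x in[(30,212),(610,228),(588,705),(28,695)]];print('block',np.mean(Bk,0),[np.linalg.norm(Bk[i]-Bk[(i+1)%4]) for i in range(4)],[ang(Bk[(i+1)%4]-Bk[i]) for i in range(4)])
Rt=R.from_euler('xyz',s['ee_rot'],degrees=True).as_matrix();print('stem in tool',Rt.T@(S-s['ee_pos']))
E
```

```text
top z [0.52452791 0.04876542 0.11114624] [0.51777364 0.03181648 0.11180696]
hole [0.51703837 0.04110041 0.112     ]
edges -108.83412858208436 -108.30341268783968 end 71.2120173975965 -108.78798260240352 0.023703341170118637 0.023972141761675263
end to hole 0.011500790243331213
hole in tool [0.00051583 0.0029743  0.11996262]
stem z [ 0.53446555 -0.25817461  0.10253286] [ 0.5306403  -0.25654454  0.1027943 ] [ 0.53396982 -0.26083363  0.1026501 ] bar [ 0.55358344 -0.3012566   0.08310868] [ 0.54663229 -0.30408917  0.08327948]
stem [ 0.53321333 -0.2582813   0.103     ]
[np.float64(0.014846174740563456), np.float64(0.012875522478467797), np.float64(0.01574549735087329), np.float64(0.012900891090538354)] -249.1282804846577 -249.08168702091203
bar [ 0.54982425 -0.30312444  0.08310868] dir -159.01348120057074 20.98651879942927
shoulder [np.float64(0.022950575244658895), np.float64(0.02555016935079242), np.float64(0.023522801716326387), np.float64(0.025675309065970986)] [ 0.53828697 -0.27186466  0.069     ] 21.225274984917082
block [ 0.53235337 -0.25829062  0.055     ] [np.float64(0.06905875740276764), np.float64(0.05921945087223914), np.float64(0.06964679586657062), np.float64(0.059847579327535864)] [np.float64(-159.48055691816361), np.float64(111.05478943282708), np.float64(21.038307225857157), np.float64(-69.51106843459425)]
stem in tool [-0.00025074  0.0022053   0.12021184]
```

```bash
cat >> h.py <<'E'
def snap(robot,n,name='wrist'):
    s=robot.sense();p,d=robot.get_image(name);cv2.imwrite(f'pics/{n}.png',p[:,:,::-1]);np.save(f'pics/{n}d.npy',d)
    np.savez(f'pics/{n}.npz',ee_pos=s['ee_pos'],ee_rot=s['ee_rot'])
def st(robot,t=''):
    s=robot.sense();print(t,round(s['time_s'],2),s['ee_pos'].round(4),s['ee_rot'].round(2),'F',s['wrist_force'].round(2),'M',s['torque'].round(3),'op',round(s['opening'],3));return s
E
python3 - <<'E'
from plant import robot
from h import *
yaw=-69.05;ty=np.array([np.sin(np.radians(yaw)),-np.cos(np.radians(yaw))])
xy=np.array([.5332,-.2583])-.0007*ty
robot.move_gripper(.5)
robot.reach([*xy,.14],[180,0,yaw]);robot.move_linear([*xy,.082],.08);robot.pause(.2)
st(robot,'pre')
robot.move_gripper(0,40);robot.pause(.2);st(robot,'grip')
robot.move_linear([*xy,.09],.05);st(robot);robot.move_linear([*xy,.20],.12);robot.pause(.3)
st(robot,'up');snap(robot,'w_held');snap(robot,'s_held','scene')
E
```

```text
pre 7.13 [ 0.5342 -0.2582  0.0826] [-1.7994e+02 -4.0000e-02 -6.9050e+01] F [-0.45 -0.12 -0.18] M [ 0.034  0.148 -0.007] op 0.5
grip 7.93 [ 0.5339 -0.258   0.082 ] [-180.      0.    -69.05] F [0.33 0.2  0.61] M [ 0.085  0.176 -0.005] op 0.178
 8.24 [ 0.5341 -0.2581  0.0904] [-1.7995e+02 -2.0000e-02 -6.9050e+01] F [ 0.32 -0.54 -0.36] M [0.042 0.141 0.02 ] op 0.179
up 9.61 [ 0.5337 -0.258   0.1995] [ 1.7995e+02  3.0000e-02 -6.9050e+01] F [ 0.72 -0.04 -1.08] M [0.048 0.107 0.076] op 0.179
```

View pics/w_held.png

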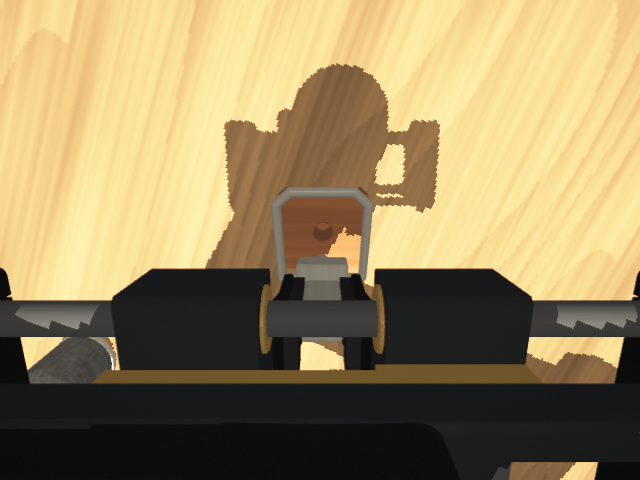

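View pics/s_held.png

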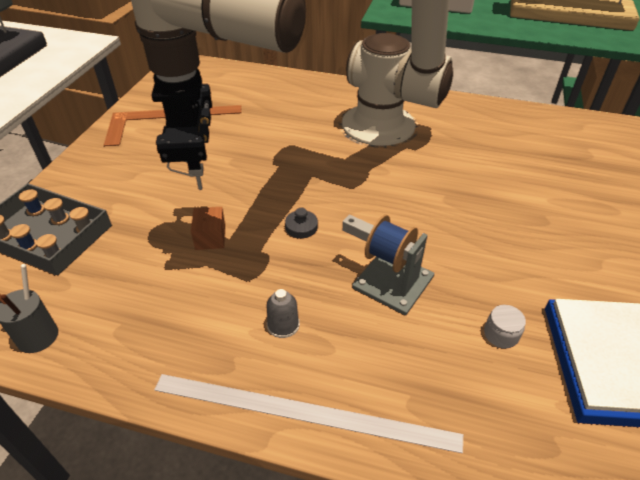

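```bash
cat >> h.py <<'E'
YS=-108.6
A=np.array([np.cos(np.radians(YS)),np.sin(np.radians(YS))]) # toward free end (tool x)
B=np.array([np.sin(np.radians(YS)),-np.cos(np.radians(YS))]) # tool y
def fz(robot,n=3):
    f=[]
    for _ in range(n): f.append(robot.sense()['wrist_force']);robot.pause(.02)
    return np.mean(f,0)
E
python3 - <<'E'
from plant import robot
from h import *
z=np.load('pics/w_held.npz');s={k:z[k] for k in z};C=cam(robot,'wrist',s)
Rt=R.from_euler('xyz',s['ee_rot'],degrees=True).as_matrix()
for x in[(.014,.012,.013),(.014,-.012,.013),(.014,0.012,.027),(.006,.019,.019)]:print(x,proj(C,s['ee_pos']+Rt@np.array(x)))
crop(cv2.imread('pics/w_held.png'),260,180,130,120,6,'pics/wh2.png')
H=np.array([.51704,.0411])-.0012*B
robot.reach([*H,.23],[180,0,YS]);robot.move_linear([*H,.186],.08);robot.pause(.3)
st(robot);print(fz(robot));snap(robot,'w_above');snap(robot,'s_above','scene')
crop(cv2.imread('pics/s_above.png'),310,140,100,100,6,'pics/sa.png')
crop(cv2.imread('pics/w_above.png'),260,180,130,120,6,'pics/wa.png')
E
```

```text
(0.014, 0.012, 0.013) [346.36464404 262.9549102 ]
(0.014, -0.012, 0.013) [293.20660903 262.93329703]
(0.014, 0.012, 0.027) [344.59534169 254.53371601]
(0.006, 0.019, 0.019) [360.15919318 275.48082368]
 11.86 [0.5184 0.0408 0.1864] [-1.7996e+02  3.0000e-02 -1.0860e+02] F [-0.52  0.49 -1.44] M [0.053 0.086 0.004] op 0.18
[-0.17326132 -0.25638057 -0.92021637]
```

View pics/wh2.png

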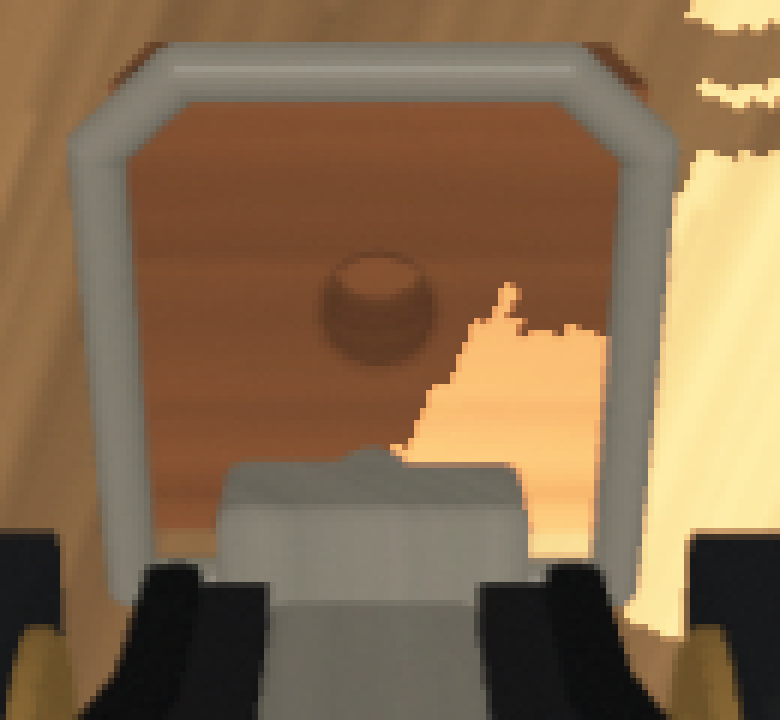

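View pics/wa.png

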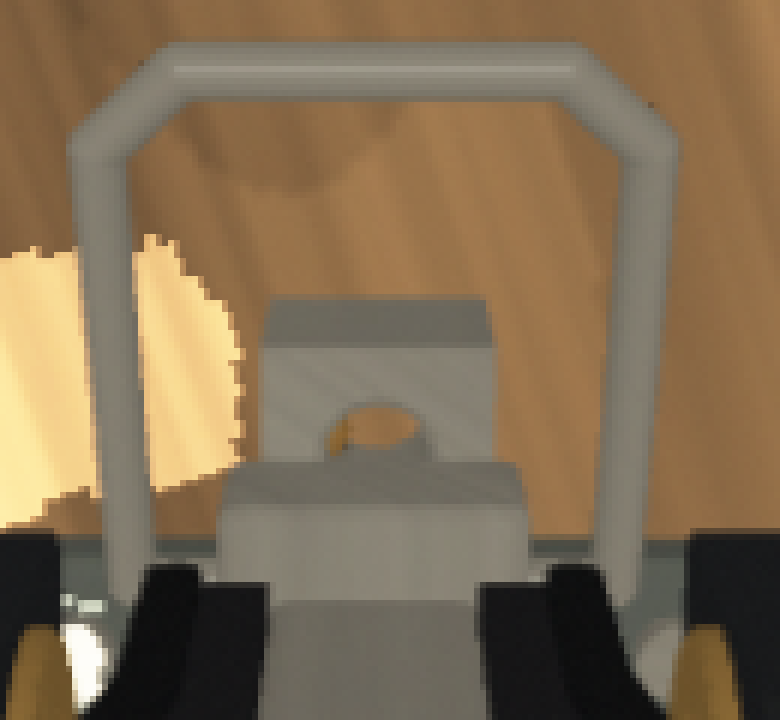

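View pics/sa.png

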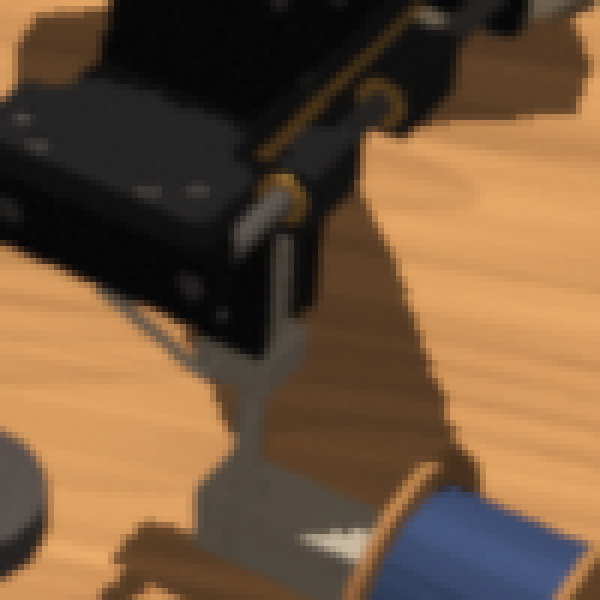

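```bash
cat > ins.py <<'E'
from plant import robot
from h import *
H=np.array([.51704,.0411])-.0006*B
base=fz(robot)[2]; print('base',base)
offs=[(0,0),(-.0015,0),(.0015,0),(0,.0015),(0,-.0015),(-.003,0),(.003,0),(0,.003),(0,-.003),(.002,.002),(-.002,.002),(.002,-.002),(-.002,-.002),(-.0045,0),(.0045,0)]
ok=False
for a,b in offs:
    p=H+a*A+b*B
    robot.move_linear([*p,.1835],.06)
    hit=False;z=.1835
    while z>.1735:
        z-=.001;robot.move_linear([*p,z],.03);f=fz(robot,2)
        if f[2]-base>4: hit=True;break
    s=robot.sense();print(a,b,'z',round(z,4),s['ee_pos'].round(4),f.round(1),round(s['time_s'],1))
    if not hit: ok=True;break
print('in' if ok else 'no');np.save('off.npy',[a,b])
E
python3 ins.py
```

```text
base -0.9785139061526206
0 0 z 0.1735 [0.5176 0.0409 0.1735] [-0.  -0.1 -1.3] 15.1
in
```

```bash
python3 - <<'E'
from plant import robot
from h import *
H=np.array([.51704,.0411])-.0006*B
z=.1735;base=-1.1
while z>.132:
    z-=.002 if z>.1425 else .0007
    robot.move_linear([*H,z],.03);f=fz(robot,2);s=robot.sense()
    print(round(z,4),s['ee_pos'].round(4)[2],'A %.1f B %.1f z %.1f'%(f[:2]@A,f[:2]@B,f[2]-base))
    if f[2]-base>18 or np.hypot(*f[:2])>9: print('stop');break
st(robot)
E
```

```text
0.1715 0.1714 A 0.1 B -0.3 z -0.1
0.1695 0.1694 A 0.3 B 0.3 z -0.1
0.1675 0.1673 A 0.2 B 0.3 z -0.5
0.1655 0.1651 A 0.7 B 1.0 z -0.7
0.1635 0.1631 A 0.1 B 1.7 z -1.4
0.1615 0.1611 A -0.3 B 1.6 z -0.9
0.1595 0.1592 A -0.0 B 2.2 z -1.1
0.1575 0.1572 A -0.3 B 2.2 z -1.5
0.1555 0.1552 A -0.0 B 3.0 z -1.9
0.1535 0.1532 A -0.5 B 3.0 z -2.1
0.1515 0.1512 A -0.3 B 3.0 z -2.2
0.1495 0.1492 A -0.3 B 2.6 z -1.8
0.1475 0.1472 A -0.3 B 3.1 z -3.0
0.1455 0.1452 A -0.8 B 2.5 z -1.8
0.1435 0.1432 A -0.8 B 2.7 z -2.3
0.1415 0.1412 A -1.0 B 2.9 z -1.6
0.1408 0.141 A -0.2 B 3.9 z 0.6
0.1401 0.1402 A -0.8 B 3.8 z 1.5
0.1394 0.1393 A -0.9 B 3.4 z 1.2
0.1387 0.139 A -0.0 B 4.1 z 3.0
0.138 0.1389 A 0.2 B 5.0 z 7.6
0.1373 0.1389 A -0.4 B 6.7 z 11.4
0.1366 0.1389 A 0.4 B 8.2 z 15.1
0.1359 0.1389 A 0.8 B 9.7 z 17.8
stop
 21.94 [0.5178 0.0409 0.1389] [-179.91    0.   -108.54] F [-10.49   2.41  17.44] M [ 0.799  3.195 -0.022] op 0.177
```

```bash
python3 - <<'E'
from plant import robot
from h import *
s=robot.sense();p=s['ee_pos'].copy()
robot.move_linear([p[0],p[1],.1387],.03);st(robot)
robot.move_gripper(.45);robot.pause(.1);st(robot,'open')
H=p[:2]
robot.move_linear([*H,.232],.12);robot.pause(.3);st(robot);snap(robot,'w_in');snap(robot,'s_in','scene')
crop(cv2.imread('pics/s_in.png'),310,160,100,90,6,'pics/si.png')
crop(cv2.imread('pics/w_in.png'),260,160,130,130,6,'pics/wi.png')
E
```

```text
22.19 [0.5179 0.0409 0.1389] [-1.7998e+02  1.0000e-02 -1.0859e+02] F [-4.69  2.58  5.28] M [ 0.68   1.691 -0.012] op 0.183
open 23.02 [0.5179 0.0409 0.1387] [-179.99    0.   -108.6 ] F [-0.14 -0.22 -0.16] M [ 0.046  0.122 -0.03 ] op 0.451
 24.24 [0.5177 0.0408 0.2315] [ 1.7995e+02 -4.0000e-02 -1.0860e+02] F [-0.63 -0.19 -0.17] M [ 0.052  0.084 -0.006] op 0.451
```

View pics/wi.png

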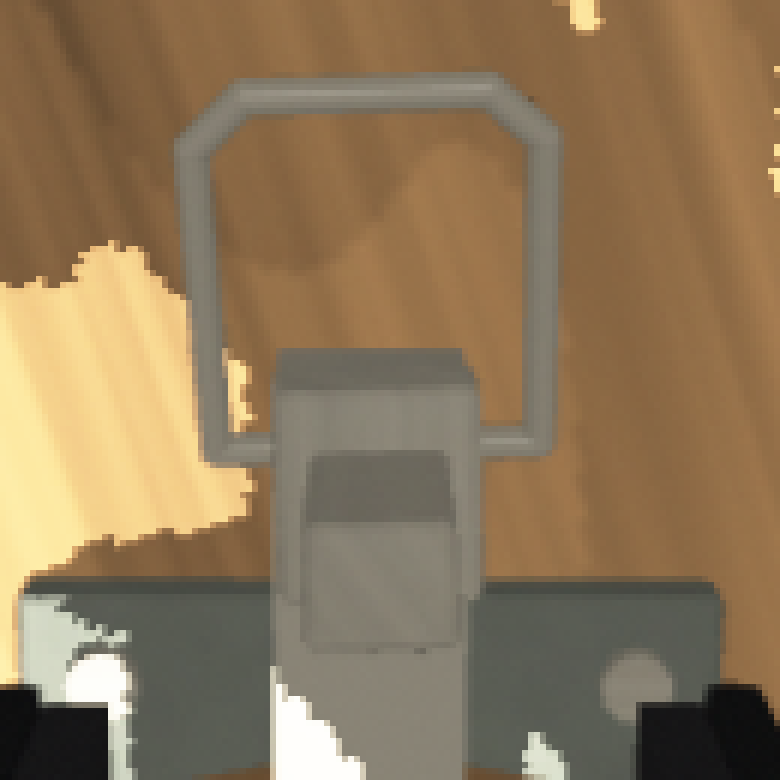

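View pics/si.png

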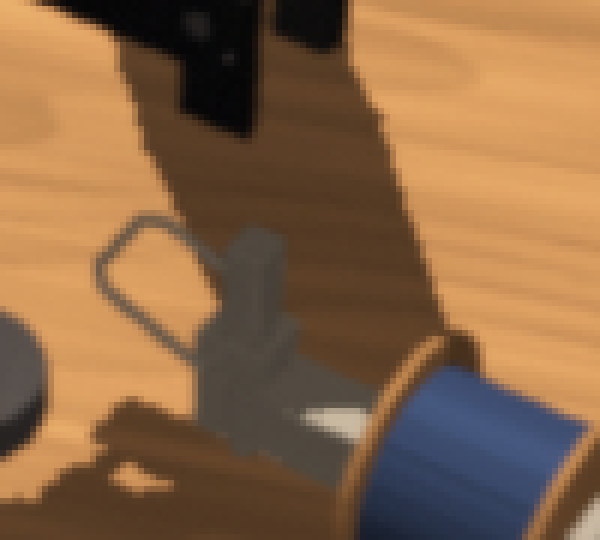

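```bash
cat > swing.py <<'E'
from plant import robot
from h import *
phi=np.radians(30);p0=np.array([.5178,.0409])-.0003*B
A3=np.r_[A,0];B3=np.r_[B,0];Z=np.array([0,0,1.])
zt=-np.sin(phi)*A3-np.cos(phi)*Z;yt=B3;xt=np.cross(yt,zt)
rpy=R.from_matrix(np.c_[xt,yt,zt]).as_euler('xyz',degrees=True)
def tcp(u,z): return np.r_[p0+u*A,z]-.008*zt+.0095*xt
def arc(th,r=.036,n=.002): return tcp(.006+r*np.cos(th)+n*np.sin(th),.120-r*np.sin(th)+n*np.cos(th))
E
python3 - <<'E'
from swing import *
print(xt,rpy)
robot.move_gripper(.375)
robot.reach(tcp(.044,.195),rpy);robot.pause(.2);st(robot,'start')
base=fz(robot,4);print(base)
robot.move_linear(tcp(.042,.160),.08)
z=.160
for z in np.arange(.156,.121,-.004):
    robot.move_linear(tcp(.042,z),.05);f=fz(robot,1)-base;print(round(z,3),'A %.1f B %.1f z %.1f'%(f[:2]@A,f[:2]@B,f[2]))
    if np.linalg.norm(f)>12: print('stop');break
st(robot)
snap(robot,'s_sw','scene');crop(cv2.imread('pics/s_sw.png'),300,140,120,100,6,'pics/ssw.png')
E
```

```text
[-0.27622686 -0.82079152 -0.5       ] [-180.    30.  -108.6]
start 25.72 [ 0.5003 -0.0113  0.1974] [-179.98   29.97 -108.44] F [-0.85 -0.05  0.26] M [-0.963  0.387 -0.045] op 0.375
[-0.2382536  -0.05494572  0.15477178]
0.156 A 0.3 B -0.9 z -0.6
0.152 A -0.1 B -0.2 z 0.0
0.148 A 0.2 B -0.8 z -0.3
0.144 A 0.1 B -0.1 z 0.1
0.14 A 0.5 B -0.6 z 0.7
0.136 A 2.3 B -0.1 z 2.0
0.132 A 4.5 B 0.1 z 0.8
0.128 A 2.4 B 0.9 z 1.3
0.124 A 1.8 B 0.2 z -0.4
 28.77 [ 0.5008 -0.0102  0.1259] [ 179.97   30.03 -108.63] F [-1.17 -0.41  1.37] M [-1.216  0.664  0.091] op 0.376
```

View pics/ssw.png

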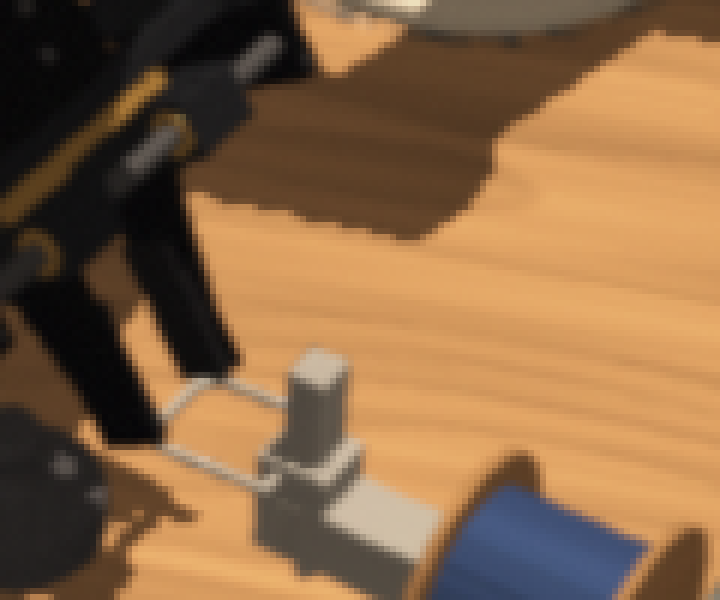

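The fingertips sit on the ring's arms near the bar and the ring is now about level, so I'll continue along the arc.

```bash
python3 - <<'E'
from swing import *
base=np.array([-.24,-.05,.15])
for th in np.radians(np.arange(6,91,6)):
    robot.move_linear(arc(th),.04);f=fz(robot,1)-base;print(round(np.degrees(th)),'A %.1f B %.1f z %.1f'%(f[:2]@A,f[:2]@B,f[2]))
    if np.linalg.norm(f)>9: print('stop');break
st(robot)
snap(robot,'s_sw2','scene');crop(cv2.imread('pics/s_sw2.png'),300,160,120,100,6,'pics/ssw2.png')
E
```

```text
6 A -0.3 B -0.1 z 0.5
12 A -0.1 B 0.2 z 0.4
18 A -0.1 B -0.1 z 0.4
24 A 0.2 B -0.5 z 0.0
30 A 0.6 B 0.0 z -0.4
36 A 1.1 B -0.5 z 0.9
42 A 0.5 B -0.3 z -0.7
48 A 1.1 B -0.7 z -0.1
54 A -0.2 B -0.5 z -0.3
60 A 0.6 B 0.5 z 0.5
66 A 1.0 B 0.5 z -0.4
72 A -0.1 B -0.8 z -0.4
78 A 0.9 B 0.3 z -0.3
84 A 0.6 B 0.2 z 0.1
90 A 0.3 B 0.1 z 0.5
 32.87 [0.5116 0.0219 0.0861] [ 179.99   30.01 -108.59] F [-0.63 -0.45 -0.47] M [-1.263  0.563  0.088] op 0.375
```

View pics/ssw2.png

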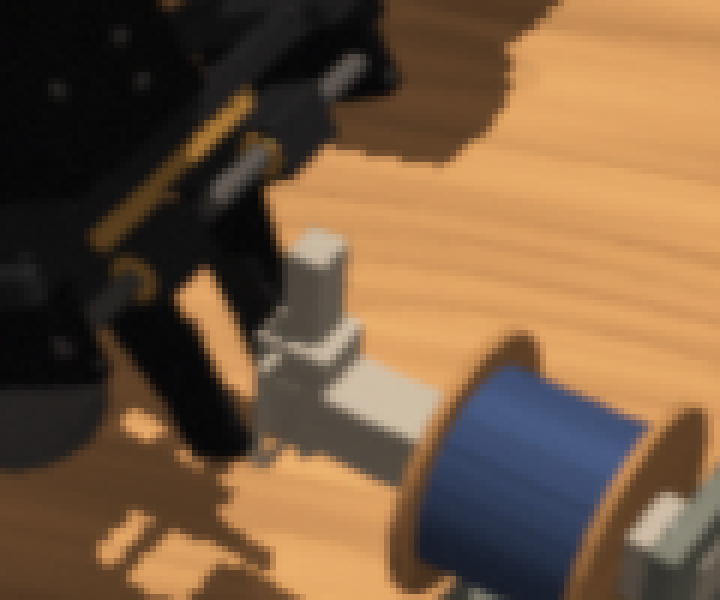

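```bash
python3 - <<'E'
from swing import *
base=fz(robot,4);base=np.array([-.24,-.05,.15])
u=.008
for i in range(16):
    u-=.0007
    robot.move_linear(tcp(u,.084),.02);f=fz(robot,3)-base;print(round(u,4),'A %.1f B %.1f z %.1f'%(f[:2]@A,f[:2]@B,f[2]))
    if f[:2]@A>6.5: print('stop');break
st(robot)
snap(robot,'s_sw3','scene');crop(cv2.imread('pics/s_sw3.png'),300,160,120,100,6,'pics/ssw3.png')
E
```

```text
0.0073 A 0.8 B 0.0 z -0.7
0.0066 A 1.8 B 0.3 z -0.9
0.0059 A 2.3 B 0.3 z -0.3
0.0052 A 4.5 B 0.6 z -0.6
0.0045 A 6.2 B 0.8 z -0.3
0.0038 A 8.1 B 0.3 z 0.8
stop
 34.78 [0.5125 0.0244 0.086 ] [-179.99   29.89 -108.58] F [-3.7  -6.9  -0.09] M [-2.851  1.225  0.208] op 0.373
```

View pics/ssw3.png

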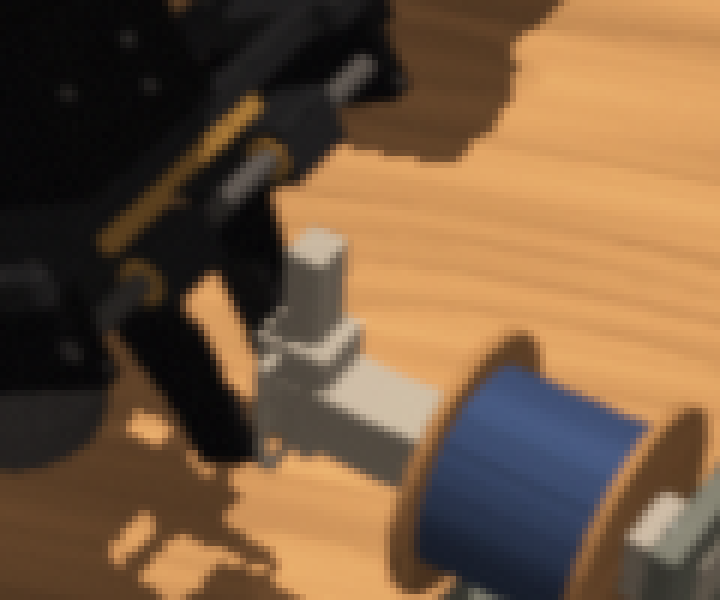

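```bash
python3 - <<'E'
from swing import *
robot.move_linear(tcp(.012,.084),.03);robot.move_linear(tcp(.075,.10),.12);robot.move_linear(tcp(.10,.20),.15);robot.pause(.2);st(robot)
snap(robot,'s_f','scene');snap(robot,'w_f');crop(cv2.imread('pics/s_f.png'),310,170,100,90,7,'pics/sf.png')
snap(robot,'t_f','top');crop(cv2.imread('pics/t_f.png'),200,220,130,100,6,'pics/tf.png')
E
```

```text
36.98 [ 0.4819 -0.0653  0.2011] [ 179.84   29.99 -108.67] F [ 0.37 -0.07 -0.88] M [-0.989  0.407 -0.023] op 0.377
```

View pics/sf.png

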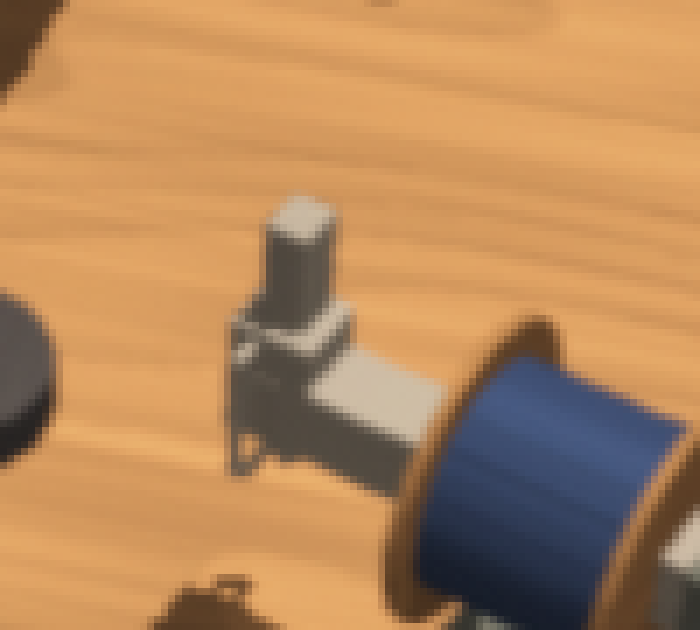

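View pics/w_f.png

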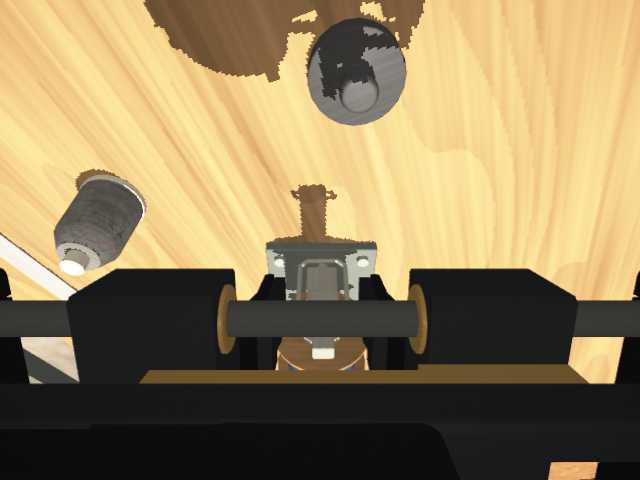

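View pics/tf.png

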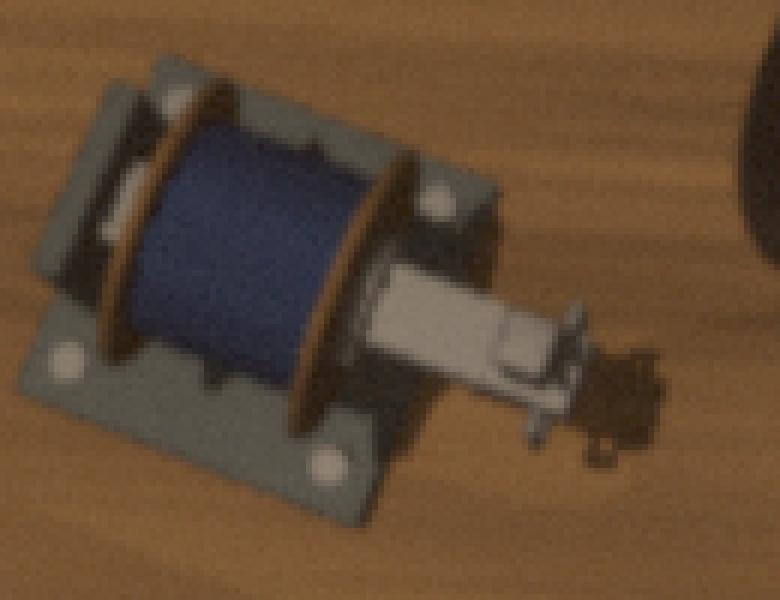

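```bash
python3 - <<'E'
from swing import *
S=cam(robot,'scene')
# calibrate projection with stem top
def cr(x): q=proj(S,x);return ((q[0]-310+.5)*7).round(0),((q[1]-170+.5)*7).round(0)
P=lambda u,v,z:np.r_[p0+u*A+v*B,z]
print('stemtop',cr(P(0,0,.160)))
for v in(.019,-.019):
    print('hinge',cr(P(.006,v,.120)))
    for d in(90,84,78):
        t=np.radians(d);print(d,cr(P(.006+.046*np.cos(t),v,.12-.046*np.sin(t))))
E
```

```text
stemtop (np.float64(288.0), np.float64(226.0))
hinge (np.float64(300.0), np.float64(293.0))
90 (np.float64(292.0), np.float64(415.0))
84 (np.float64(277.0), np.float64(408.0))
78 (np.float64(263.0), np.float64(399.0))
hinge (np.float64(225.0), np.float64(371.0))
90 (np.float64(219.0), np.float64(493.0))
84 (np.float64(204.0), np.float64(486.0))
78 (np.float64(190.0), np.float64(477.0))
```

```bash
python3 - <<'E'
from plant import robot
from h import *
a=cv2.imread('pics/s_held.png').astype(int);b=cv2.imread('pics/s_f.png').astype(int)
for n,(u,v) in dict(weight=(300,222),cone=(282,312),tin=(504,326),base=(393,280)).items():
    print(n,np.abs(a-b)[v-22:v+22,u-22:u+22].mean())
robot.close_job();st(robot)
E
```

```text
weight 10.893595041322314
cone 0.42992424242424243
tin 0.42165977961432505
base 0.4805440771349862
the job is handed in; nothing more can be done
the job is handed in; nothing more can be done
```

I handed in the job at about 37 s of the 72 s allowed. The linchpin is home in the spindle and its ring hangs beneath it.

**Pin:** I took it from the block and found the hole with the wrist camera; it went in on the first try. The TCP stopped at 138.9 mm (139 mm expected with the shoulder resting). The push peaked at about 18 N down and 10 N sideways.

**Ring:** I swung it down with the open fingers on either side of the spindle, pressing on both arms of the ring. I then pushed it against its stop with about 8 N, below the 12 N at which the spindle slides. In the last scene picture the ring hangs within a few pixels of where it should be at 90°, and clearly not where 84° would put it. The fingers are clear.

**Checks that were weaker or disagreed:**
- **Weight:** the before-and-after comparison showed no change at the cone, the tin or the stand's base. It did show one at the weight (mean difference 10.9, against about 0.4 elsewhere). The gripper's shadow falls on the weight in the last wrist view, and nothing passed near it, so I put it down to that. I did not check it separately.
- **Pin angle:** the pin looked turned by about 1–2° from the spindle after I released it.
- **Sprung ball:** I felt no clear 3–10 N resistance on the way in; the measured vertical force was slightly downward until the last 2 mm.

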